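# Push the portion tote up the loading ramp until it catches behind the lip

### The job

Slide the grey tote of portion cups square into the mouth of the loading ramp and push it up the ramp, over the lip bar, until its trailing bottom edge has dropped down behind the lip and it sits flat on the deck, then let go of it. Slide it, do not lift it, and push gently: with no more than about 20 newtons, because the stop behind it is rigid once its sprung buffer is used up. Leave the spray bottle, dish and cup alone.

Things in the scene. Friction and masses are not known exactly. Their poses are not given: they have to be found in the camera images.
- tote: Loose open-topped grey plastic tote holding six white portion cups that are fixed in it; 110 mm long (its x), 150 mm wide (its y), 48 mm high, walls 4 mm, about 0.4 to 0.7 kg. Origin: centre of the underside. Its +x is the leading end (to go up the ramp first), z up. It starts flat on the counter in front of the ramp's mouth, off to one side by up to 35 mm and turned by up to 15 degrees.
- tote_heel (a point): Point on the tote: middle of the trailing bottom edge (tote x = -55 mm, z = 0). Fingertips pressed on the trailing wall can hold this edge up by friction: once it is past the lip, sliding them some 10 mm down the wall, then backing off, lets it drop.
- tote_toe (a point): Point on the tote: middle of the leading bottom edge (tote x = +55 mm, z = 0).
- ramp: Fixed metal loading ramp; deck 325 mm long, straight, rising at 10 degrees. Origin: on the deck's top surface, middle of its foot, where it meets the counter. Its x points up along the deck, y across, z square to the deck. Upright side guides 26 mm high run along it, inner faces at y = +-79 mm.
- ramp_mouth (a point): Point on the counter midway in the ramp's mouth, 58 mm in front of the foot. Here the side guides continue as flared plates 30 mm high, standing on the counter, 205 mm apart at the mouth and narrowing to 156 mm at the foot. Pushing the tote along takes about 2 to 7 N, a few more over the lip.
- lip_zone (a point): Point on the deck surface, middle, 140 mm up from the foot. A dark lip bar lies across the deck near here: sloped front 28 mm long, crest 8 mm above the deck, then a square back face. It is clamped in another place each time, unmeasured: the back face lies within 25 mm up or down the deck of this point, to be found by feel or by eye.
- buffer_zone (a point): Point on the deck, 248 mm up from the foot. A rubber buffer (70 mm wide, centre 14 mm above the deck) stands near here, always 108 mm beyond the lip's back face: the tote meets it 2 mm before it is past the lip. It yields 6 mm at about 1.4 N per mm, then is rigid; it pushes the seated tote back against the lip.
- spray: Bystander: white bottle with a red cap, 64 mm across, 170 mm high, standing beside the ramp. Origin: centre of the underside.
- yellow_dish: Bystander: yellow dish 100 mm across, 35 mm high, beside the ramp. Origin: centre of the underside.
- white_cup: Bystander: white cup 72 mm across, 65 mm high, on the counter beyond the ramp's high end. Origin: centre of the underside.

How it is judged:
On the way:
1. the tote has entered the ramp between the side guides, square to it (x of tote_toe in the frame of ramp above 0.01 m and x of tote_heel in the frame of ramp below 0.06 m and y of tote in the frame of ramp between -0.012 and 0.012 m and angle between the y axis of tote and the y axis of ramp, either way round below 0.12 rad), for 0.1 s.
At the end, for the whole second after the job is handed in: The tote rests between the side guides behind the lip (trailing edge more than 110 mm up the deck), flat on the deck: leading and trailing bottom edges both within 3 mm of it, at rest (under 10 mm/s) and let go (x of tote_heel in the frame of ramp above 0.11 m and z of each of tote_heel, tote_toe in the frame of ramp below 0.003 m and y of tote in the frame of ramp between -0.012 and 0.012 m and angle between the z axis of tote and the z axis of ramp, either way round below 0.05 rad and linear speed of tote below 0.01 m/s); the robot touches nothing.
It fails at once if the robot presses on the tote with more than 22 N (contact force between any of the fingers, the arm and tote above 22 N).
It fails at once if the tote is lifted off the ramp (its underside centre more than 22 mm above the deck) (x of tote in the frame of ramp above 0 m and z of tote in the frame of ramp above 0.022 m).
It fails at once if the tote is tipped by more than 34 degrees (angle between tote's own z axis and vertical above 0.6 rad).
It fails at once if a bystander is moved by more than 30 mm (distance of any of spray, yellow_dish, white_cup from where it was at the start of the episode above 0.03 m).
It also fails if it takes over 72 s, if anything falls off the work surface, if the arm or the gripper's body presses on something with over 40 N, if the wrist force passes 120 N, or if a joint passes its speed limit or range.

### The arm

A 6-joint arm with a two-finger parallel gripper is mounted at the origin on the work surface. World frame = base frame: x ahead of the robot, y to its left, z up, the work surface at z = 0. Lengths are in m, angles in rad, forces in N, time in s.
With the tool pointing down it reaches from about 0.35 to 0.975 m from the base axis. Payload 4.9 kg.
Tool frame: the origin (TCP) lies at the very end of the fingers, on their centre line; the grasp point (between the pads) lies 19 mm behind it; z points along the fingers, y is the line along which they close (so a half turn about z gives the same grasp; the last joint's range is limited). The gripper opens to 85 mm and grips with 20 to 120 N. Pads are 22 mm wide; open, the fingers measure 114 mm over their backs; the gripper's body (76 mm by 85 mm) begins 54 mm behind the grasp point. The pads swing forward as they close: fully open they stand 13 mm farther back than shut.
Start: joints at [1.026, 0.053, 1.613, -0, 1.476, -0.119], TCP at [0.258, 0.569, 0.231] pointing down, gripper open.
Joint ranges: [-3.01, 3.01], [-1.01, 2.22], [0.06, 2.58], [-1.02, 4.17], [0.09, 2.62], [-3.14, 3.14]. Speed limits (rad/s): [2.57, 2.57, 3.14, 3.14, 3.14, 3.14].

### API

Orientations are given as a unit quaternion [w, x, y, z].
In Python, from plant import manip gives the robot as it stands.
- The arm moves only by the tool play_rows, never from a script. Its argument "series" is a list that holds one entry, the list of rows, each a list of 7 numbers: the shift along the world's x, y, z in m, then the turn, a rotation vector about the world's x, y, z in degrees, then the opening, from 0 (shut) to 1 (fully open). In form: [[[dx, dy, dz, rx, ry, rz, grip], ...]]. A call has 1 to 10 rows; each row shifts and turns the commanded pose from where the row before left it; what a row does not reach is not made up. A row lasts 1/10 s, in which the tool goes at most 50 mm and 8.59 degrees, less where a joint would pass 70% of its speed; a pose out of reach is approached as far as the arm can. A call with a gripper value outside its range is refused whole. The fingers move at their own pace and stop on an object; the grip force is fixed at half the most. Time passes only in rows, so rows that do not move let the fingers close. It gives the time, the measured TCP pose, the force, the opening and the grip force at its end, in the units of the state.
- manip.state(): the state, without advancing time (a new reading comes with each control period).
- manip.grab_frame(name): name is "side" or "top" or "wrist"; returns a dict with "frame" (480x640x3 uint8, blue, green, red), "mtx" (3x3 intrinsics, pixels), "k1" (the pictures are not rectified: a ray, as slopes to the right and down, at radius r is drawn at 1 + k1 r^2 times it, then the intrinsics apply), "R" (3x3) and "t" (3): a world point X has camera coordinates R X + t. Camera axes: x right, y down, z forward; pixel columns grow to the right and rows downward; lengths in m; the calibration is good to about 2 mm. A picture is of the moment at which its call begins. There is no depth.
- manip.job_done(): hands the job in; it is judged then, once.
The state is a dict: "time": time; "joint_pos": joint angles; "joint_vel": joint speeds; "joint_efforts": joint torques, N m; "tool_pos": TCP position; "tool_rot": TCP orientation; "contact_force": force on the tool from outside, world axes, zero at the start; "ft_torque": the same for the moment, N m; "gripper_width": opening from 0.0 (shut) to 1.0 (fully open); "grasp_force": force on a finger pad.
Only numpy, scipy, OpenCV 4.12 (cv2) and the standard library are available. Lean on these libraries where they do the work, as an engineer would, in place of code of your own. Each camera call takes 0.05 s, during which the arm holds its last target. There are 200 camera calls.

## Working session

There is one attempt and no reset: what is moved stays moved. The work goes in short steps, Python scripts to look and compute and a tool call to move; the robot and the scene stay as the last step left them, time stands still between calls to the robot, and variables do not carry over. Pictures are saved under pics/ and viewed, at most 10 in all, crops included, and the job is handed in when it is done.

Besides the shell and the picture viewer there is one more tool, called after "Request:" as name(argument=value, ...) on one line, values as JSON. play_rows: Moves the arm, as the interface text tells. Its arguments: {"type":"object","properties":{"series":{"type":"array"}},"required":["series"]}

```bash
mkdir -p pics; cat > h.py <<'E'
import numpy as np, cv2
from plant import manip
def shot(n,f):
    d=manip.grab_frame(n); cv2.imwrite(f'pics/{f}.png',d['frame'])
    np.savez(f'pics/{f}.npz',**{k:d[k] for k in('mtx','k1','R','t')}); return d
def ray(d,u,v):
    K=np.array(d['mtx']);p=np.array([(u-K[0,2])/K[0,0],(v-K[1,2])/K[1,1]])
    q=p.copy()
    for _ in range(20): q=p/(1+float(d['k1'])*(q@q))
    R=np.array(d['R']);t=np.array(d['t']).ravel()
    return -R.T@t, R.T@np.array([q[0],q[1],1])
def atz(d,u,v,z):
    c,r=ray(d,u,v); return c+r*(z-c[2])/r[2]
def proj(d,X):
    c=np.array(d['R'])@np.array(X)+np.array(d['t']).ravel();p=c[:2]/c[2];p=p*(1+float(d['k1'])*(p@p))
    K=np.array(d['mtx']);return np.array([K[0,0]*p[0]+K[0,2],K[1,1]*p[1]+K[1,2]])
E
python3 - <<'E'
from h import *
for n in('top','side'):
    d=shot(n,n+'0');print(n,-np.array(d['R']).T@np.array(d['t']).ravel(),d['mtx'][0],d['k1'])
print(manip.state())
E
```

```text
top [0.39462544 0.06337419 1.00988292] [541.15539554   0.         324.98493941] -0.06414178899691296
side [ 0.06108135 -0.66743752  0.7438745 ] [540.21531236   0.         311.18811867] 0.03659068729767992
{'time': 0.1, 'joint_pos': array([ 1.02599230e+00,  5.33215327e-02,  1.61416758e+00,  1.39578111e-05,
        1.47599101e+00, -1.19004571e-01]), 'joint_vel': array([ 0.0010716 , -0.00031133, -0.00298883,  0.00098345,  0.00016478,
       -0.00152623]), 'joint_efforts': array([ 1.66252144e-04, -3.94901240e+01, -3.71362817e+01, -1.31916095e-04,
        3.95596187e-03,  4.68954241e-06]), 'tool_pos': array([0.25785918, 0.56870664, 0.23016042]), 'tool_rot': array([-3.14078777e-04,  2.11295599e-01,  9.77421751e-01, -8.89967430e-04]), 'contact_force': array([-0.03086005, -0.42960131, -0.2617029 ]), 'ft_torque': array([ 0.05741196,  0.05013194, -0.00380826]), 'grasp_force': 0.0, 'gripper_width': 0.9991667879598819}
```

View pics/top0.png

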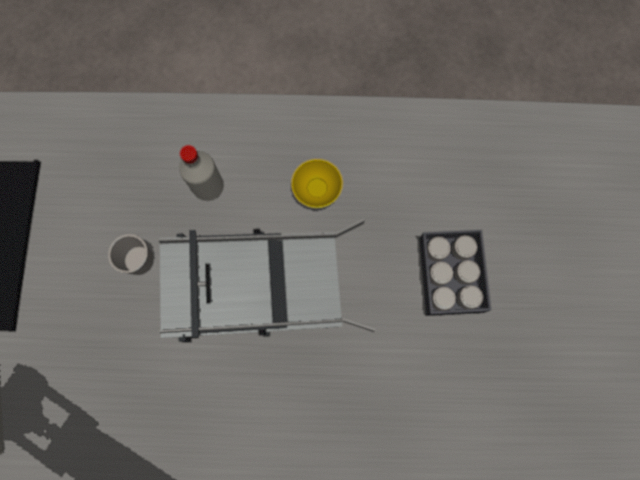

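View pics/side0.png

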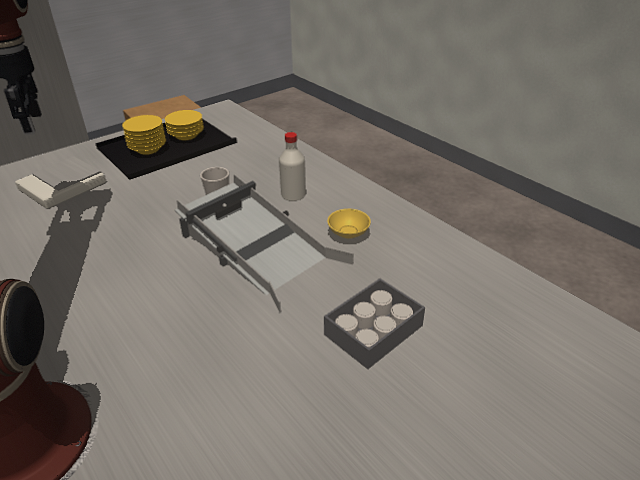

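The top view shows the ramp rising to the left (foot near columns 338–342, rows 237–322), the lip bar at columns 270–287, the buffer at column 208, and the tote at about (455,272). The side view agrees. I'll enlarge the top view to measure.

```bash
python3 - <<'E'
from h import *
im=cv2.imread('pics/top0.png')[205:350,155:505]
im=cv2.resize(im,None,fx=2.28,fy=2.28*1.6,interpolation=cv2.INTER_CUBIC)
im=cv2.convertScaleAbs(im,alpha=1.5)
for u in range(160,505,20):
    x=int((u-155)*2.28);cv2.line(im,(x,0),(x,6),(0,0,255),1);cv2.putText(im,str(u),(x-10,18),0,.35,(0,0,255))
for v in range(210,350,10):
    y=int((v-205)*3.648);cv2.line(im,(0,y),(6,y),(0,0,255),1);cv2.putText(im,str(v),(8,y+4),0,.35,(0,0,255))
cv2.imwrite('pics/c1.png',im);print(im.shape)
d=np.load('pics/top0.npz')
for p in[(338,237),(342,322),(455,272)]:print(p,atz(d,*p,0))
E
```

```text
(529, 798, 3)
(338, 237) [0.64623871 0.03649194 0.        ]
(342, 322) [0.48392786 0.0265024  0.        ]
(455, 272) [ 0.58273666 -0.18742058  0.        ]
```

View pics/c1.png

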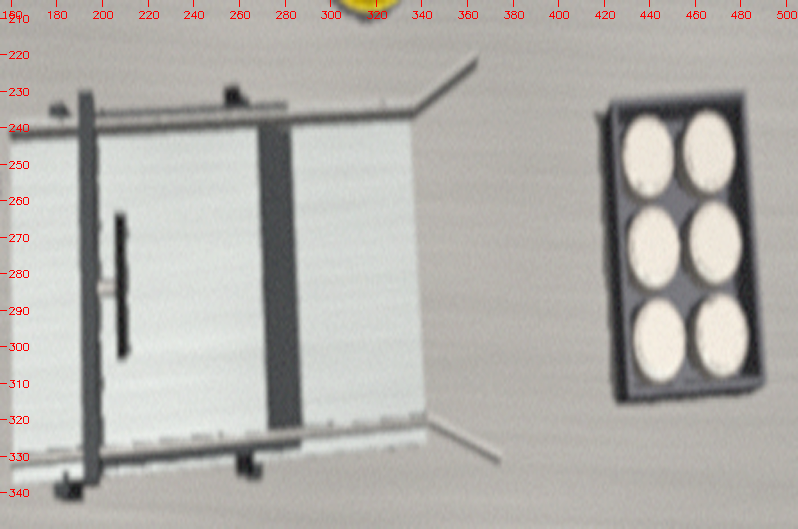

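```bash
python3 - <<'E'
from h import *
from scipy.optimize import least_squares
d=np.load('pics/top0.npz')
a=np.radians(10)
def ramp2w(p,X):
    x,y,z=X;th=p[2];l=x*np.cos(a)-z*np.sin(a);h=x*np.sin(a)+z*np.cos(a)
    return [p[0]+l*np.cos(th)-y*np.sin(th),p[1]+l*np.sin(th)+y*np.cos(th),h]
c=lambda x,y:(155+x/2.28,205+y/3.648)
# mouth tips: ground frame
obs=[]
def tip(p,s,l=-.058,w=.1025): 
    th=p[2];y=s*w;return [p[0]+l*np.cos(th)-y*np.sin(th),p[1]+l*np.sin(th)+y*np.cos(th),.03]
# ramp x points to image left (+y world), ramp y -> -x world (image down)
f=lambda p:np.concatenate([proj(d,tip(p,-1))-c(477,61),proj(d,tip(p,1))-c(500,461),
  proj(d,tip(p,-1,0,.079))-c(416,112),proj(d,tip(p,1,0,.079))-c(428,419),
  [ (proj(d,ramp2w(p,[0,y,0]))-c(*q))[0] for y,q in[(-.06,(411,170)),(.06,(424,380))]]])
r=least_squares(f,[.565,.03,np.pi/2]);P=r.x;print('ramp',P,np.degrees(P[2]),r.fun.round(1))
# lip crest/back: left edge of bar
for q in[(258,130),(263,280),(267,428),(292,130),(297,280),(301,425),(122,285)]:
    s=least_squares(lambda s:proj(d,ramp2w(P,[s[0],s[1],.008 if q[0]<280 and q[0]>200 else (0 if q[0]>200 else .016)]))-c(*q),[.14,0]).x;print(q,s.round(4))
R=[(612,103),(744,92),(764,384),(626,392)];lo=[(603,115),(617,402)]
def tw(t,x,y,z):return[t[0]+x*np.cos(t[2])-y*np.sin(t[2]),t[1]+x*np.sin(t[2])+y*np.cos(t[2]),z]
g=lambda t:np.concatenate([proj(d,tw(t,x,y,.048))-c(*q) for (x,y),q in zip([(.055,-.075),(-.055,-.075),(-.055,.075),(.055,.075)],R)]+[proj(d,tw(t,.055,y,0))-c(*q) for y,q in zip((-.075,.075),lo)])
r=least_squares(g,[.57,-.19,np.pi/2]);T=r.x;print('tote',T,np.degrees(T[2]),r.fun.round(1))
e=T[:2]-P[:2];th=P[2];print('tote in ramp (ground)',e@[np.cos(th),np.sin(th)],e@[-np.sin(th),np.cos(th)],np.degrees(T[2]-th))
np.save('P.npy',P)
E
```

```text
ramp [0.56285098 0.03467369 1.66037196] 95.13230579300615 [ 1.3 -0.3  0.9 -0.1 -1.8 -0.2 -0.7  0.5  0.7 -0.3]
(258, 130) [ 0.1295 -0.0775]
(263, 280) [1.289e-01 1.000e-04]
(267, 428) [0.1291 0.0741]
(292, 130) [ 0.1006 -0.0788]
(297, 280) [ 0.1005 -0.0002]
(301, 425) [0.1012 0.0732]
(122, 285) [ 2.398e-01 -1.000e-04]
tote [ 0.57673497 -0.17847481  1.62729144] 93.23693138590872 [-0.1 -1.8  0.9 -0.7  0.6  0.3  0.2  0.5 -0.7  1.1 -0.9  0.5]
tote in ramp (ground) -0.2135359485570971 0.005239063945399531 -1.895374407097437
```

Request:
play_rows(series=[[[0.0165, -0.043, 0, 0, 0, -3, 1], [0.0165, -0.043, 0, 0, 0, -3, 1], [0.0165, -0.043, 0, 0, 0, -3, 1], [0.0165, -0.043, 0, 0, 0, -3, 1], [0.0165, -0.043, 0, 0, 0, -3, 1], [0.0165, -0.043, 0, 0, 0, -3, 1], [0.0165, -0.043, 0, 0, 0, -3, 1], [0.0165, -0.043, 0, 0, 0, -3, 1], [0.0165, -0.043, 0, 0, 0, -3, 1], [0.0165, -0.043, 0, 0, 0, -3, 1]]])

```text
time: 1.1
tool_pos: [0.4232, 0.1374, 0.231]
tool_rot: [0.0, 0.458, 0.889, 0.0]
contact_force: [0.6, 0.6, -0.2]
gripper_width: 0.998
grasp_force: 0.0
```

Request:
play_rows(series=[[[0.0165, -0.043, 0, 0, 0, -3, 1], [0.0165, -0.043, 0, 0, 0, -3, 1], [0.0165, -0.043, 0, 0, 0, -3, 1], [0.0165, -0.043, 0, 0, 0, -3, 1], [0.0165, -0.043, 0, 0, 0, -3, 1], [0.0165, -0.043, 0, 0, 0, -3, 1], [0.0165, -0.043, 0, 0, 0, -3, 1], [0.0165, -0.043, 0, 0, 0, -3, 1], [0.0165, -0.043, 0, 0, 0, -3, 1], [0.0165, -0.043, 0, 0, 0, -3, 1]]])

```text
time: 2.1
tool_pos: [0.5883, -0.2926, 0.2305]
tool_rot: [-0.001, 0.673, 0.74, -0.0]
contact_force: [0.5, 0.1, 0.1]
gripper_width: 0.999
grasp_force: 0.0
```

Request:
play_rows(series=[[[0, 0, -0.03, 3.5, 0.3, 0, 1], [0, 0, -0.03, 3.5, 0.3, 0, 1], [0, 0, -0.03, 3.5, 0.3, 0, 1], [0, 0, -0.03, 3.5, 0.3, 0, 1], [0, 0, -0.03, 0, 0, 0, 1], [0, 0, -0.03, 0, 0, 0, 1], [0, 0, -0.02, 0, 0, 0, 1], [0, 0, -0.01, 0, 0, 0, 1], [0, 0, 0, 0, 0, 0, 1]]])

```text
time: 3.0
tool_pos: [0.5873, -0.2901, 0.0198]
tool_rot: [-0.091, 0.667, 0.735, 0.083]
contact_force: [-0.5, -0.4, 0.5]
gripper_width: 0.998
grasp_force: 0.0
```

```bash
cat >> h.py <<'E'
from scipy.spatial.transform import Rotation as Ro
P=np.load('P.npy')
def rep():
    s=manip.state();e=s['tool_pos'][:2]-P[:2];th=P[2];F=np.array([np.cos(th),np.sin(th)]);L=np.array([-F[1],F[0]])
    q=s['tool_rot'];M=Ro.from_quat([q[1],q[2],q[3],q[0]]).as_matrix();c=s['contact_force']
    print('t',s['time'],'tcp',s['tool_pos'].round(4),'ramp-ground fwd/lat',(e@F).round(4),(e@L).round(4),'f fwd/lat/z',(c[:2]@F).round(1),(c[:2]@L).round(1),c[2].round(1))
    print('zt fwd',M[:2,2]@F,'lat',M[:2,2]@L,'yaw of y vs lat deg',np.degrees(np.arctan2(M[:2,1]@F,M[:2,1]@L)).round(2))
E
python3 - <<'E'
from h import *
rep(); shot('side','side1')
E
```

```text
t 3.0 tcp [ 0.5873 -0.2901  0.0198] ramp-ground fwd/lat -0.3257 0.0047 f fwd/lat/z -0.3 0.5 0.5
zt fwd 0.24470453560937447 lat 0.0011178020917144112 yaw of y vs lat deg 179.54
```

View pics/side1.png

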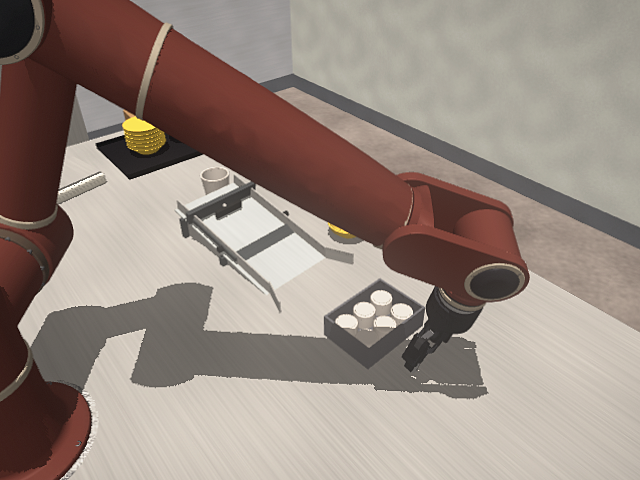

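The side view shows the tool square behind the tote's trailing wall (tote at about (372,322), fingertips at (408,368)). Advancing to contact.

Request:
play_rows(series=[[[-0.0005, 0.006, -0.002, 0, 0, -0.5, 1], [-0.0005, 0.006, -0.002, 0, 0, 0, 1], [-0.0005, 0.006, -0.002, 0, 0, 0, 1], [-0.0005, 0.006, -0.002, 0, 0, 0, 1], [-0.0005, 0.006, 0, 0, 0, 0, 1], [-0.0005, 0.005, 0, 0, 0, 0, 1], [-0.0003, 0.003, 0, 0, 0, 0, 1], [-0.0003, 0.003, 0, 0, 0, 0, 1], [-0.0003, 0.003, 0, 0, 0, 0, 1], [-0.0003, 0.003, 0, 0, 0, 0, 1]]])

```text
time: 4.05
tool_pos: [0.584, -0.2437, 0.0134]
tool_rot: [-0.089, 0.67, 0.732, 0.084]
contact_force: [-0.1, -0.1, 0.8]
gripper_width: 1.0
grasp_force: 0.0
```

Request:
play_rows(series=[[[-0.0003, 0.003, 0, 0, 0, 0, 1], [-0.0003, 0.003, 0, 0, 0, 0, 1], [-0.0003, 0.003, 0, 0, 0, 0, 1], [-0.0003, 0.003, 0, 0, 0, 0, 1], [-0.0003, 0.003, 0, 0, 0, 0, 1]]])

```text
time: 4.55
tool_pos: [0.5825, -0.2291, 0.0134]
tool_rot: [-0.089, 0.67, 0.732, 0.083]
contact_force: [0.3, -3.0, -0.8]
gripper_width: 0.997
grasp_force: 1.7
```

```bash
python3 - <<'E'
from h import *
rep()
E
```

```text
t 4.55 tcp [ 0.5825 -0.2291  0.0134] ramp-ground fwd/lat -0.2645 0.0041 f fwd/lat/z -3.0 0.0 -0.8
zt fwd 0.24185492580071122 lat -0.003272434871074417 yaw of y vs lat deg -179.95
```

Request:
play_rows(series=[[[-0.0002, 0.005, 0, 0, 0, 0, 1], [-0.0002, 0.005, 0, 0, 0, 0, 1], [-0.0002, 0.005, 0, 0, 0, 0, 1], [-0.0002, 0.005, 0, 0, 0, 0, 1], [-0.0002, 0.005, 0, 0, 0, 0, 1], [-0.0002, 0.005, 0, 0, 0, 0, 1], [-0.0002, 0.005, 0, 0, 0, 0, 1], [-0.0002, 0.005, 0, 0, 0, 0, 1], [-0.0002, 0.005, 0, 0, 0, 0, 1], [-0.0002, 0.005, 0, 0, 0, 0, 1]]])

```text
time: 5.55
tool_pos: [0.5805, -0.1785, 0.0134]
tool_rot: [-0.089, 0.67, 0.732, 0.084]
contact_force: [0.4, -3.8, 0.3]
gripper_width: 1.003
grasp_force: 2.0
```

Request:
play_rows(series=[[[-0.0002, 0.005, 0, 0, 0, 0, 1], [-0.0002, 0.005, 0, 0, 0, 0, 1], [-0.0002, 0.005, 0, 0, 0, 0, 1], [-0.0002, 0.005, 0, 0, 0, 0, 1], [-0.0002, 0.005, 0, 0, 0, 0, 1], [-0.0002, 0.005, 0, 0, 0, 0, 1], [-0.0002, 0.005, 0, 0, 0, 0, 1], [-0.0002, 0.005, 0, 0, 0, 0, 1], [-0.0002, 0.005, 0, 0, 0, 0, 1], [-0.0002, 0.005, 0, 0, 0, 0, 1]]])

```text
time: 6.55
tool_pos: [0.5785, -0.1284, 0.0133]
tool_rot: [-0.089, 0.67, 0.732, 0.084]
contact_force: [-0.0, -3.7, 0.5]
gripper_width: 0.996
grasp_force: 2.2
```

```bash
python3 - <<'E'
from h import *
rep(); d=shot('top','top2')
im=d['frame'][205:350,155:505]
im=cv2.convertScaleAbs(cv2.resize(im,None,fx=2.28,fy=2.28*1.6,interpolation=cv2.INTER_CUBIC),alpha=1.5)
cv2.imwrite('pics/c2.png',im)
E
```

```text
t 6.55 tcp [ 0.5785 -0.1284  0.0133] ramp-ground fwd/lat -0.1638 -0.0009 f fwd/lat/z -3.7 0.4 0.5
zt fwd 0.2427162854356195 lat -0.003137866777170811 yaw of y vs lat deg -179.95
```

View pics/c2.png

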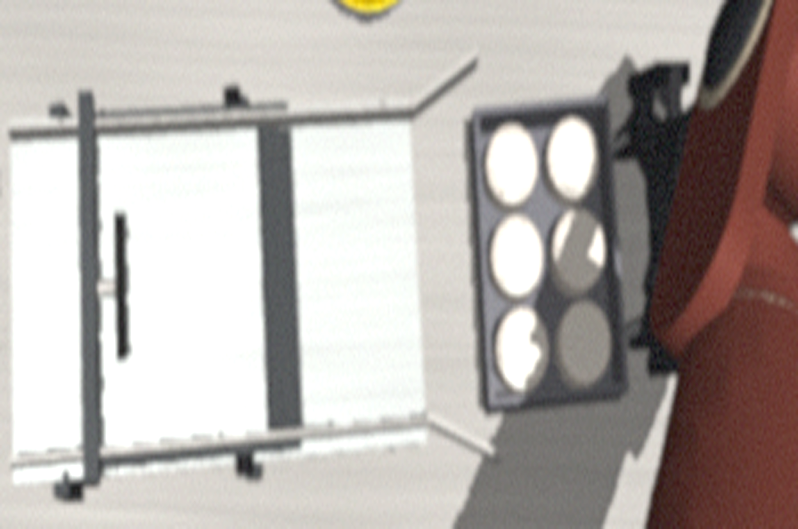

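The tote is now in the mouth: rim corners at crop pixels (475,108), (607,98), (624,390) and (488,405). It looks square, so I'll fit the pose.

```bash
cat >> h.py <<'E'
from scipy.optimize import least_squares
cc=lambda x,y:(155+x/2.28,205+y/3.648)
def tote(d,R):
    tw=lambda t,x,y,z:[t[0]+x*np.cos(t[2])-y*np.sin(t[2]),t[1]+x*np.sin(t[2])+y*np.cos(t[2]),z]
    r=least_squares(lambda t:np.concatenate([proj(d,tw(t,x,y,.048))-cc(*q) for (x,y),q in zip([(.055,-.075),(-.055,-.075),(-.055,.075),(.055,.075)],R)]),[.57,-.1,1.6])
    T=r.x;e=T[:2]-P[:2];th=P[2]
    print('tote in ramp (ground)',e@[np.cos(th),np.sin(th)],e@[-np.sin(th),np.cos(th)],np.degrees(T[2]-th),r.fun.round(1))
E
python3 - <<'E'
from h import *
tote(np.load('pics/top2.npz'),[(475,108),(607,98),(624,390),(488,405)])
E
```

```text
tote in ramp (ground) -0.1022750449405333 0.002108109378258925 -0.8345916551188192 [-0.9 -0.4  0.6 -0.6  1.1  0.8 -0.8  0.1]
```

Request:
play_rows(series=[[[-0.0002, 0.005, 0, 0, 0, 0, 1], [-0.0002, 0.005, 0, 0, 0, 0, 1], [-0.0002, 0.005, 0, 0, 0, 0, 1], [-0.0002, 0.005, 0, 0, 0, 0, 1], [-0.0002, 0.005, 0, 0, 0, 0, 1], [-0.0002, 0.005, 0, 0, 0, 0, 1], [-0.0003, 0.004, 0, 0, 0, 0, 1], [-0.0003, 0.004, 0, 0, 0, 0, 1], [-0.0003, 0.003, 0, 0, 0, 0, 1]]])

```text
time: 7.5
tool_pos: [0.5764, -0.0874, 0.0133]
tool_rot: [-0.089, 0.67, 0.732, 0.084]
contact_force: [0.6, -4.7, 0.6]
gripper_width: 1.001
grasp_force: 2.2
```

Request:
play_rows(series=[[[-0.0003, 0.003, 0, 0, 0, 0, 1], [-0.0003, 0.003, 0, 0, 0, 0, 1], [-0.0003, 0.003, 0, 0, 0, 0, 1], [-0.0003, 0.003, 0, 0, 0, 0, 1], [-0.0003, 0.003, 0, 0, 0, 0, 1]]])

```text
time: 8.0
tool_pos: [0.5749, -0.0729, 0.0133]
tool_rot: [-0.089, 0.67, 0.732, 0.084]
contact_force: [0.3, -4.8, 0.4]
gripper_width: 1.001
grasp_force: 2.6
```

Request:
play_rows(series=[[[-0.0003, 0.003, 0, 0, 0, 0, 1], [-0.0003, 0.003, 0, 0, 0, 0, 1], [-0.0003, 0.003, 0, 0, 0, 0, 1], [-0.0003, 0.003, 0, 0, 0, 0, 1], [-0.0003, 0.003, 0, 0, 0, 0, 1]]])

```text
time: 8.5
tool_pos: [0.5735, -0.0579, 0.0133]
tool_rot: [-0.089, 0.67, 0.732, 0.084]
contact_force: [0.8, -5.0, 1.7]
gripper_width: 1.0
grasp_force: 2.7
```

```bash
python3 - <<'E'
from h import *
rep()
E
```

```text
t 8.5 tcp [ 0.5735 -0.0579  0.0133] ramp-ground fwd/lat -0.0932 -0.0024 f fwd/lat/z -5.0 -0.4 1.7
zt fwd 0.24210841474878672 lat -0.0036364480593865894 yaw of y vs lat deg -179.94
```

Request:
play_rows(series=[[[-0.0004, 0.004, 0, 0, 0, 0, 1], [-0.0004, 0.004, 0, 0, 0, 0, 1], [-0.0004, 0.004, 0, 0, 0, 0, 1], [-0.0004, 0.004, 0, 0, 0, 0, 1], [-0.0004, 0.004, 0, 0, 0, 0, 1], [-0.0004, 0.004, 0, 0, 0, 0, 1], [-0.0004, 0.004, 0, 0, 0, 0, 1], [-0.0004, 0.004, 0, 0, 0, 0, 1], [-0.0004, 0.004, 0, 0, 0, 0, 1], [-0.0004, 0.004, 0, 0, 0, 0, 1]]])

```text
time: 9.5
tool_pos: [0.5699, -0.018, 0.0133]
tool_rot: [-0.088, 0.67, 0.732, 0.084]
contact_force: [2.8, -5.5, -1.4]
gripper_width: 0.998
grasp_force: 2.8
```

Request:
play_rows(series=[[[-0.0003, 0.003, 0, 0, 0, 0, 1], [-0.0003, 0.003, 0, 0, 0, 0, 1], [-0.0003, 0.003, 0, 0, 0, 0, 1], [-0.0003, 0.003, 0, 0, 0, 0, 1], [-0.0003, 0.003, 0, 0, 0, 0, 1], [-0.0003, 0.003, 0, 0, 0, 0, 1], [-0.0003, 0.003, 0, 0, 0, 0, 1], [-0.0003, 0.003, 0, 0, 0, 0, 1], [-0.0003, 0.003, 0, 0, 0, 0, 1]]])

```text
time: 10.4
tool_pos: [0.5674, 0.0089, 0.0132]
tool_rot: [-0.088, 0.67, 0.732, 0.084]
contact_force: [4.3, -6.7, -1.5]
gripper_width: 1.003
grasp_force: 3.0
```

```bash
python3 - <<'E'
from h import *
rep()
E
```

```text
t 10.4 tcp [0.5674 0.0089 0.0132] ramp-ground fwd/lat -0.0261 -0.0022 f fwd/lat/z -7.1 -3.7 -1.5
zt fwd 0.24138434657200566 lat -0.00506500387291869 yaw of y vs lat deg -179.94
```

Request:
play_rows(series=[[[0.0002, 0.003, 0, 0, 0, 0, 1], [0.0002, 0.003, 0, 0, 0, 0, 1], [0.0002, 0.003, 0, 0, 0, 0, 1], [0.0002, 0.003, 0.0002, 0, 0, 0, 1], [0.0002, 0.003, 0.0003, 0, 0, 0, 1], [0, 0.003, 0.0004, 0, 0, 0, 1]]])

```text
time: 11.0
tool_pos: [0.5669, 0.0266, 0.0135]
tool_rot: [-0.089, 0.67, 0.732, 0.083]
contact_force: [1.1, -8.0, -1.2]
gripper_width: 0.999
grasp_force: 3.7
```

```bash
python3 - <<'E'
from h import *
rep(); d=shot('top','top3')
im=d['frame'][205:350,155:505]
im=cv2.convertScaleAbs(cv2.resize(im,None,fx=2.28,fy=2.28*1.6,interpolation=cv2.INTER_CUBIC),alpha=1.5)
cv2.imwrite('pics/c3.png',im)
E
```

```text
t 11.0 tcp [0.5669 0.0266 0.0135] ramp-ground fwd/lat -0.0084 -0.0033 f fwd/lat/z -8.1 -0.4 -1.2
zt fwd 0.2412429933994841 lat -0.0015032951434710274 yaw of y vs lat deg -179.97
```

View pics/c3.png

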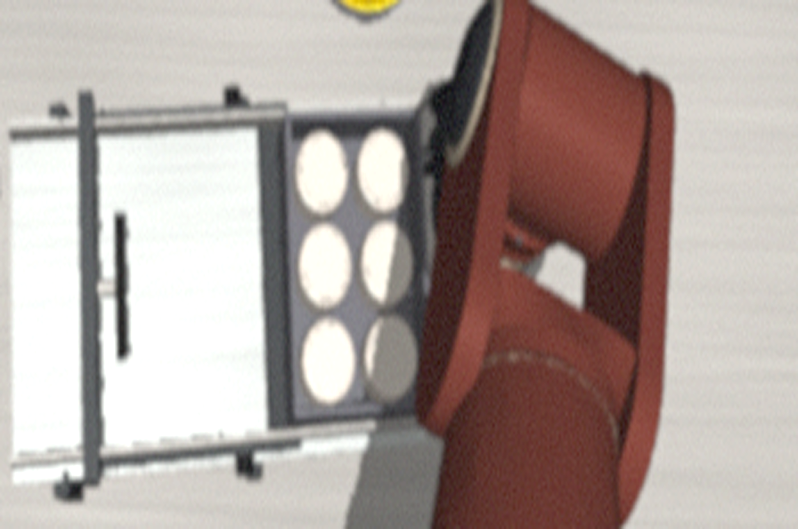

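The tote is square between the guides, with its leading rim at crop column 288, on the lip's front. Continuing up the slope in short calls and watching the force.

Request:
play_rows(series=[[[-0.0001, 0.0025, 0.0004, 0, 0, 0, 1], [-0.0001, 0.0025, 0.0004, 0, 0, 0, 1], [-0.0001, 0.0025, 0.0004, 0, 0, 0, 1], [-0.0001, 0.0025, 0.0004, 0, 0, 0, 1]]])

```text
time: 11.45
tool_pos: [0.5665, 0.0366, 0.0151]
tool_rot: [-0.089, 0.67, 0.732, 0.083]
contact_force: [-0.0, -7.3, -0.5]
gripper_width: 0.999
grasp_force: 3.5
```

Request:
play_rows(series=[[[-0.0001, 0.0025, 0.0004, 0, 0, 0, 1], [-0.0001, 0.0025, 0.0004, 0, 0, 0, 1], [-0.0001, 0.0025, 0.0004, 0, 0, 0, 1], [-0.0001, 0.0025, 0.0004, 0, 0, 0, 1]]])

```text
time: 11.85
tool_pos: [0.5662, 0.047, 0.0169]
tool_rot: [-0.089, 0.67, 0.732, 0.083]
contact_force: [0.6, -4.3, 0.1]
gripper_width: 1.002
grasp_force: 2.9
```

Request:
play_rows(series=[[[-0.0002, 0.0025, 0.0004, 0, 0, 0, 1], [-0.0002, 0.0025, 0.0004, 0, 0, 0, 1], [-0.0002, 0.0025, 0.0004, 0, 0, 0, 1], [-0.0002, 0.0025, 0.0004, 0, 0, 0, 1]]])

```text
time: 12.25
tool_pos: [0.5655, 0.0569, 0.0185]
tool_rot: [-0.089, 0.67, 0.732, 0.083]
contact_force: [1.3, -6.2, -0.5]
gripper_width: 1.002
grasp_force: 3.1
```

```bash
python3 - <<'E'
from h import *
rep()
E
```

```text
t 12.25 tcp [0.5655 0.0569 0.0185] ramp-ground fwd/lat 0.0219 -0.0047 f fwd/lat/z -6.3 -0.8 -0.5
zt fwd 0.24198493952743944 lat -0.002089766183290556 yaw of y vs lat deg -179.95
```

Request:
play_rows(series=[[[-0.0002, 0.003, 0.0007, 0, 0, 0, 1], [-0.0002, 0.003, 0.0007, 0, 0, 0, 1], [-0.0002, 0.003, 0.0007, 0, 0, 0, 1], [-0.0002, 0.003, 0.0007, 0, 0, 0, 1], [-0.0002, 0.003, 0.0007, 0, 0, 0, 1], [-0.0002, 0.003, 0.0007, 0, 0, 0, 1], [-0.0002, 0.003, 0.0007, 0, 0, 0, 1]]])

```text
time: 12.95
tool_pos: [0.5642, 0.0775, 0.0236]
tool_rot: [-0.089, 0.67, 0.732, 0.083]
contact_force: [0.2, -7.9, 0.5]
gripper_width: 0.999
grasp_force: 3.8
```

Request:
play_rows(series=[[[-0.0002, 0.003, 0.0007, 0, 0, 0, 1], [-0.0002, 0.003, 0.0007, 0, 0, 0, 1], [-0.0002, 0.003, 0.0007, 0, 0, 0, 1], [-0.0002, 0.003, 0.0007, 0, 0, 0, 1], [-0.0002, 0.003, 0.0007, 0, 0, 0, 1], [-0.0002, 0.003, 0.0007, 0, 0, 0, 1], [-0.0002, 0.003, 0.0007, 0, 0, 0, 1]]])

```text
time: 13.65
tool_pos: [0.5642, 0.0972, 0.0298]
tool_rot: [-0.087, 0.67, 0.733, 0.083]
contact_force: [0.6, -12.4, 6.2]
gripper_width: 0.999
grasp_force: 5.4
```

Request:
play_rows(series=[[[-0.0002, 0.0025, 0.0006, 0, 0, 0, 1], [-0.0002, 0.0025, 0.0006, 0, 0, 0, 1], [-0.0002, 0.0025, 0.0006, 0, 0, 0, 1], [-0.0002, 0.0025, 0.0006, 0, 0, 0, 1]]])

```text
time: 14.05
tool_pos: [0.5637, 0.1074, 0.0325]
tool_rot: [-0.087, 0.67, 0.733, 0.083]
contact_force: [0.7, -12.5, 6.2]
gripper_width: 0.999
grasp_force: 5.3
```

```bash
python3 - <<'E'
from h import *
rep(); d=shot('side','side4')
im=d['frame'][150:350,150:400]
cv2.imwrite('pics/c4.png',cv2.resize(im,None,fx=3,fy=3,interpolation=cv2.INTER_CUBIC))
E
```

```text
t 14.05 tcp [0.5637 0.1074 0.0325] ramp-ground fwd/lat 0.0723 -0.0074 f fwd/lat/z -12.5 0.5 6.2
zt fwd 0.23915363430942496 lat -0.0053232045141230555 yaw of y vs lat deg -179.95
```

View pics/c4.png

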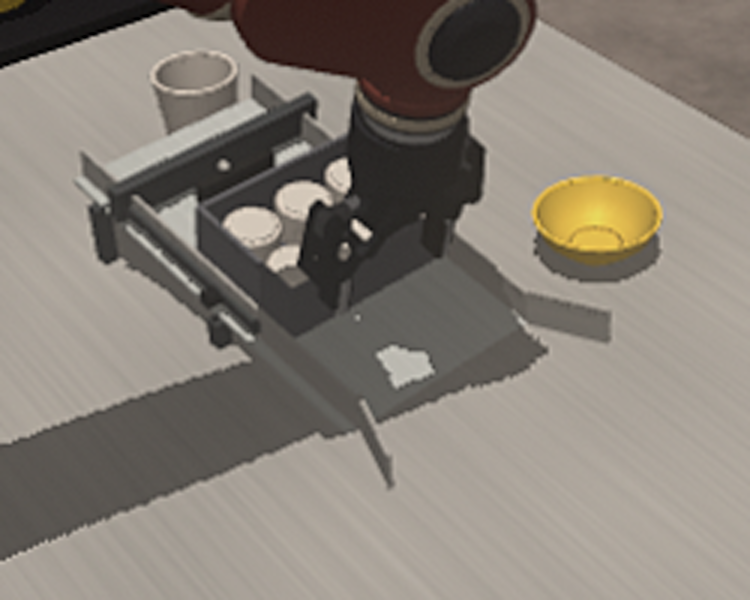

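The side view shows the tote square between the guides, with both fingers on the trailing wall (around (325,260) and (440,230) in the crop). The upward force means the heel wants to rise, so I'll let the fingers follow it.

Request:
play_rows(series=[[[0, 0, 0.001, 0, 0, 0, 1], [0, 0, 0.001, 0, 0, 0, 1], [0, 0, 0.001, 0, 0, 0, 1]]])

```text
time: 14.4
tool_pos: [0.5615, 0.1099, 0.0336]
tool_rot: [-0.09, 0.67, 0.732, 0.083]
contact_force: [-1.3, 0.1, 0.7]
gripper_width: 1.002
grasp_force: 0.0
```

Request:
play_rows(series=[[[-0.0002, 0.0015, 0.0007, 0, 0, 0, 1], [-0.0002, 0.0015, 0.0006, 0, 0, 0, 1], [-0.0002, 0.0015, 0.0005, 0, 0, 0, 1]]])

```text
time: 14.7
tool_pos: [0.5613, 0.1134, 0.0354]
tool_rot: [-0.089, 0.67, 0.732, 0.083]
contact_force: [0.4, -4.2, -2.8]
gripper_width: 1.001
grasp_force: 1.8
```

```bash
python3 - <<'E'
from h import *
rep()
E
```

```text
t 14.7 tcp [0.5613 0.1134 0.0354] ramp-ground fwd/lat 0.0785 -0.0055 f fwd/lat/z -4.2 -0.0 -2.8
zt fwd 0.24191544840123766 lat -0.0019394596972060912 yaw of y vs lat deg -179.96
```

Request:
play_rows(series=[[[-0.0002, 0.0025, 0.0004, 0, 0, 0, 1], [-0.0002, 0.0025, 0.0004, 0, 0, 0, 1], [-0.0002, 0.0025, 0.0004, 0, 0, 0, 1], [-0.0002, 0.0025, 0.0004, 0, 0, 0, 1], [-0.0002, 0.0025, 0.0004, 0, 0, 0, 1]]])

```text
time: 15.2
tool_pos: [0.5603, 0.1262, 0.0377]
tool_rot: [-0.089, 0.67, 0.733, 0.083]
contact_force: [-2.2, -4.9, -2.5]
gripper_width: 1.001
grasp_force: 2.5
```

Request:
play_rows(series=[[[-0.0002, 0.002, 0.0003, 0, 0, 0, 1], [-0.0002, 0.002, 0.0003, 0, 0, 0, 1], [-0.0002, 0.002, 0.0003, 0, 0, 0, 1], [-0.0002, 0.002, 0.0003, 0, 0, 0, 1], [-0.0002, 0.002, 0.0003, 0, 0, 0, 1]]])

```text
time: 15.7
tool_pos: [0.5593, 0.1362, 0.0392]
tool_rot: [-0.09, 0.67, 0.733, 0.083]
contact_force: [-1.0, -4.7, -2.3]
gripper_width: 1.004
grasp_force: 2.5
```

```bash
python3 - <<'E'
from h import *
rep()
E
```

```text
t 15.7 tcp [0.5593 0.1362 0.0392] ramp-ground fwd/lat 0.1014 -0.0055 f fwd/lat/z -4.5 1.4 -2.3
zt fwd 0.24234796302988268 lat -0.0017923933965486671 yaw of y vs lat deg -179.98
```

Request:
play_rows(series=[[[-0.0001, 0.0015, 0.0002, 0, 0, 0, 1], [-0.0001, 0.0015, 0.0002, 0, 0, 0, 1], [-0.0001, 0.0015, 0.0002, 0, 0, 0, 1], [-0.0001, 0.0015, 0.0002, 0, 0, 0, 1]]])

```text
time: 16.1
tool_pos: [0.5587, 0.1421, 0.0399]
tool_rot: [-0.09, 0.67, 0.733, 0.083]
contact_force: [-2.1, -5.5, -1.6]
gripper_width: 0.997
grasp_force: 2.6
```

Request:
play_rows(series=[[[-0.0001, 0.001, 0.0002, 0, 0, 0, 1], [-0.0001, 0.001, 0.0002, 0, 0, 0, 1], [-0.0001, 0.001, 0.0002, 0, 0, 0, 1]]])

```text
time: 16.4
tool_pos: [0.5584, 0.1451, 0.0405]
tool_rot: [-0.09, 0.67, 0.733, 0.083]
contact_force: [-2.5, -6.2, -2.5]
gripper_width: 0.998
grasp_force: 2.6
```

Request:
play_rows(series=[[[-0.0001, 0.001, 0.0002, 0, 0, 0, 1], [-0.0001, 0.001, 0.0002, 0, 0, 0, 1]]])

```text
time: 16.6
tool_pos: [0.5582, 0.1471, 0.0409]
tool_rot: [-0.09, 0.67, 0.733, 0.083]
contact_force: [-2.0, -5.4, -2.1]
gripper_width: 0.998
grasp_force: 2.6
```

Request:
play_rows(series=[[[-0.0001, 0.001, 0.0002, 0, 0, 0, 1], [-0.0001, 0.001, 0.0002, 0, 0, 0, 1]]])

```text
time: 16.8
tool_pos: [0.5581, 0.1491, 0.0413]
tool_rot: [-0.09, 0.67, 0.733, 0.083]
contact_force: [-1.8, -5.8, -2.4]
gripper_width: 1.001
grasp_force: 3.3
```

```bash
python3 - <<'E'
from h import *
rep()
E
```

```text
t 16.8 tcp [0.5581 0.1491 0.0413] ramp-ground fwd/lat 0.1144 -0.0055 f fwd/lat/z -5.6 2.3 -2.4
zt fwd 0.24214179078587109 lat -0.0014452583321610478 yaw of y vs lat deg -179.99
```

Request:
play_rows(series=[[[-0.0001, 0.001, 0.0002, 0, 0, 0, 1]]])

```text
time: 16.9
tool_pos: [0.558, 0.1496, 0.0414]
tool_rot: [-0.089, 0.67, 0.733, 0.083]
contact_force: [-1.9, -7.7, -2.2]
gripper_width: 0.997
grasp_force: 3.9
```

Request:
play_rows(series=[[[-0.0001, 0.001, 0.0002, 0, 0, 0, 1]]])

```text
time: 17.0
tool_pos: [0.558, 0.1502, 0.0416]
tool_rot: [-0.089, 0.67, 0.733, 0.082]
contact_force: [-1.9, -9.4, -2.4]
gripper_width: 0.998
grasp_force: 4.5
```

Request:
play_rows(series=[[[-0.0001, 0.001, 0.0002, 0, 0, 0, 1]]])

```text
time: 17.1
tool_pos: [0.558, 0.1509, 0.0418]
tool_rot: [-0.088, 0.67, 0.733, 0.082]
contact_force: [-1.5, -9.0, -2.1]
gripper_width: 1.001
grasp_force: 5.0
```

The buffer was met at y ≈ 0.149, so the target is y ≈ 0.153.

Request:
play_rows(series=[[[-0.0001, 0.001, 0.0002, 0, 0, 0, 1]]])

```text
time: 17.2
tool_pos: [0.5579, 0.1516, 0.042]
tool_rot: [-0.088, 0.67, 0.733, 0.082]
contact_force: [-0.7, -10.5, -1.3]
gripper_width: 0.998
grasp_force: 5.6
```

Request:
play_rows(series=[[[-0.0001, 0.001, 0.0002, 0, 0, 0, 1]]])

```text
time: 17.3
tool_pos: [0.5579, 0.1523, 0.0421]
tool_rot: [-0.088, 0.67, 0.733, 0.082]
contact_force: [-1.7, -12.7, -2.8]
gripper_width: 1.001
grasp_force: 6.2
```

Request:
play_rows(series=[[[-0.0001, 0.0008, 0.0001, 0, 0, 0, 1], [0, 0.0001, -0.001, 0, 0, 0, 1], [0, 0.0001, -0.001, 0, 0, 0, 1]]])

```text
time: 17.6
tool_pos: [0.5579, 0.1529, 0.0402]
tool_rot: [-0.088, 0.669, 0.733, 0.082]
contact_force: [-1.2, -13.6, -2.5]
gripper_width: 0.995
grasp_force: 6.6
```

Request:
play_rows(series=[[[0, 0.0001, -0.001, 0, 0, 0, 1], [0, 0.0001, -0.001, 0, 0, 0, 1], [0, 0.0001, -0.001, 0, 0, 0, 1], [0, 0.0001, -0.001, 0, 0, 0, 1]]])

```text
time: 18.0
tool_pos: [0.5579, 0.1531, 0.036]
tool_rot: [-0.088, 0.67, 0.733, 0.081]
contact_force: [-2.0, -14.4, -3.7]
gripper_width: 0.998
grasp_force: 6.9
```

Request:
play_rows(series=[[[0, 0.0001, -0.001, 0, 0, 0, 1], [0, 0.0001, -0.001, 0, 0, 0, 1], [0, 0.0001, -0.001, 0, 0, 0, 1], [0, 0.0001, -0.001, 0, 0, 0, 1]]])

```text
time: 18.4
tool_pos: [0.5578, 0.1535, 0.0319]
tool_rot: [-0.088, 0.67, 0.733, 0.081]
contact_force: [-0.9, -12.8, -2.7]
gripper_width: 0.999
grasp_force: 6.8
```

```bash
python3 - <<'E'
from h import *
rep()
E
```

```text
t 18.4 tcp [0.5578 0.1535 0.0319] ramp-ground fwd/lat 0.1188 -0.0056 f fwd/lat/z -12.7 2.0 -2.7
zt fwd 0.23739740745126295 lat -0.0017675215277873052 yaw of y vs lat deg 179.96
```

```bash
python3 - <<'E'
from h import *
d=shot('side','side5')
im=d['frame'][150:300,150:350]
cv2.imwrite('pics/c5.png',cv2.resize(im,None,fx=4,fy=4,interpolation=cv2.INTER_CUBIC))
E
```

```text
(no output)
```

View pics/c5.png

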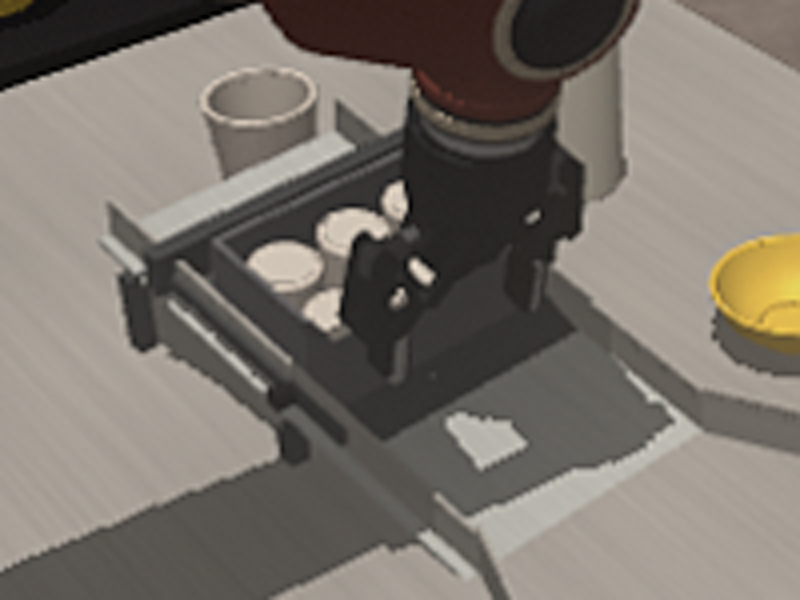

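The side crop shows the lip in front of the trailing wall (about (430,400)). Whether the heel has dropped is hidden, so I'll nudge 1 mm more, lower slightly, back off slowly, and check.

Request:
play_rows(series=[[[0, 0.0006, 0, 0, 0, 0, 1], [0, 0.0006, -0.0005, 0, 0, 0, 1]]])

```text
time: 18.65
tool_pos: [0.5577, 0.1542, 0.0313]
tool_rot: [-0.087, 0.669, 0.733, 0.081]
contact_force: [-2.0, -15.6, -3.9]
gripper_width: 1.002
grasp_force: 8.0
```

Request:
play_rows(series=[[[0, 0.0001, -0.001, 0, 0, 0, 1], [0, 0.0001, -0.001, 0, 0, 0, 1], [0, 0.0001, -0.001, 0, 0, 0, 1], [0, 0, 0, 0, 0, 0, 1]]])

```text
time: 19.05
tool_pos: [0.5578, 0.1545, 0.0289]
tool_rot: [-0.088, 0.669, 0.733, 0.081]
contact_force: [-2.7, -16.2, 1.1]
gripper_width: 1.001
grasp_force: 7.7
```

Request:
play_rows(series=[[[0, -0.001, -0.0002, 0, 0, 0, 1], [0, -0.001, -0.0002, 0, 0, 0, 1], [0, -0.001, -0.0002, 0, 0, 0, 1], [0, -0.002, -0.0003, 0, 0, 0, 1], [0, -0.002, 0, 0, 0, 0, 1], [0, -0.002, 0, 0, 0, 0, 1]]])

```text
time: 19.65
tool_pos: [0.5587, 0.1491, 0.029]
tool_rot: [-0.089, 0.67, 0.732, 0.085]
contact_force: [-0.5, -0.6, 0.3]
gripper_width: 0.998
grasp_force: 0.0
```

Request:
play_rows(series=[[[0, -0.004, 0.001, 0, 0, 0, 1], [0, -0.006, 0.001, 0, 0, 0, 1], [0, -0.01, 0, 0, 0, 0, 1], [0, -0.02, 0, 0, 0, 0, 1], [0, -0.03, 0, 0, 0, 0, 1], [0, -0.03, 0.01, 0, 0, 0, 1], [0, -0.03, 0.02, 0, 0, 0, 1], [0, -0.03, 0.02, 0, 0, 0, 1], [0, -0.03, 0.02, 0, 0, 0, 1], [0, -0.03, 0.02, 0, 0, 0, 1]]])

```text
time: 20.65
tool_pos: [0.5578, -0.0734, 0.1213]
tool_rot: [-0.089, 0.67, 0.732, 0.084]
contact_force: [-0.1, 0.1, 0.3]
gripper_width: 0.996
grasp_force: 0.0
```

```bash
python3 - <<'E'
from h import *
rep()
d=shot('side','side6')
im=d['frame'][150:300,150:350]
a=cv2.convertScaleAbs(cv2.resize(im,None,fx=4,fy=4,interpolation=cv2.INTER_CUBIC),alpha=1.4)
al=np.radians(10)
def w(x,y,z):
    th=P[2];l=x*np.cos(al)-z*np.sin(al);h=x*np.sin(al)+z*np.cos(al)
    return [P[0]+l*np.cos(th)-y*np.sin(th),P[1]+l*np.sin(th)+y*np.cos(th),h]
t=np.array(d['t']).ravel()
def rim(hx,b,col):
    pts=[]
    for x,y in[(0,-.075),(.11,-.075),(.11,.075),(0,.075)]:
        pts.append((proj(d,w(hx+x*np.cos(b)+.048*np.sin(b),y,.11*np.sin(b)-x*np.sin(b)+.048*np.cos(b)))-[150,150])*4)
    cv2.polylines(a,[np.int32(pts)],True,col,1)
rim(.1295,0,(0,255,0)); rim(.1295,np.arcsin(8/110),(0,0,255))
cv2.imwrite('pics/c6.png',a)
E
```

```text
t 20.65 tcp [ 0.5578 -0.0734  0.1213] ramp-ground fwd/lat -0.1072 0.0147 f fwd/lat/z 0.2 0.1 0.3
zt fwd 0.24280541927603772 lat -0.0035180568466527257 yaw of y vs lat deg -179.91
```

View pics/c6.png

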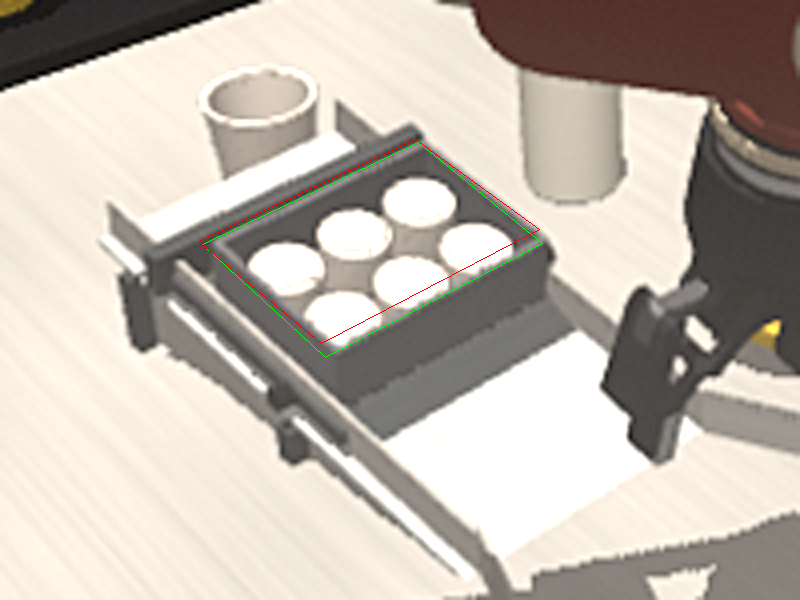

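The rim follows the green (seated) outline, offset by 2 image pixels, and not the raised red one; the lip band is visible from (350,415) to (575,315). To be sure, I'll check the visible wall height numerically.

```bash
python3 - <<'E'
from h import *
d=np.load('pics/side6.npz');im=cv2.imread('pics/side6.png')
al=np.radians(10)
def w(x,y,z):
    th=P[2];l=x*np.cos(al)-z*np.sin(al);h=x*np.sin(al)+z*np.cos(al)
    return [P[0]+l*np.cos(th)-y*np.sin(th),P[1]+l*np.sin(th)+y*np.cos(th),h]
for y in(-.03,0,.03):
    S=[proj(d,w(*X))for X in[(.1295,y,.048),(.129,y,.008),(.101,y,0)]]
    Rr=[proj(d,w(*X))for X in[(.1295+.0035,y,.056),(.1295,y,.008)]]
    print('seated rim/crest/lipfront',np.round(S,1).tolist(),'raised rim/heel',np.round(Rr,1).tolist())
    u=int(round(S[0][0]));v=int(S[0][1])
    print(u,list(zip(range(v-8,v+32),im[v-8:v+32,u].mean(1).astype(int).tolist())))
E
python3 - <<'E'
import cv2
im=cv2.imread('pics/side6.png')[200:265,220:300]
cv2.imwrite('pics/c7.png',cv2.convertScaleAbs(cv2.resize(im,None,fx=9,fy=9,interpolation=cv2.INTER_NEAREST),alpha=2))
E
```

```text
seated rim/crest/lipfront [[270.3, 219.0], [269.5, 232.3], [277.4, 241.9]] raised rim/heel [[269.4, 215.4], [269.4, 232.2]]
270 [(211, 209), (212, 210), (213, 210), (214, 212), (215, 219), (216, 166), (217, 104), (218, 88), (219, 67), (220, 63), (221, 66), (222, 67), (223, 67), (224, 67), (225, 66), (226, 66), (227, 67), (228, 66), (229, 66), (230, 68), (231, 66), (232, 66), (233, 78), (234, 86), (235, 85), (236, 83), (237, 84), (238, 83), (239, 85), (240, 86), (241, 84), (242, 84), (243, 85), (244, 81), (245, 88), (246, 138), (247, 187), (248, 199), (249, 196), (250, 192)]
seated rim/crest/lipfront [[259.6, 224.6], [259.0, 238.0], [267.0, 247.7]] raised rim/heel [[258.7, 221.0], [258.9, 237.9]]
260 [(216, 126), (217, 179), (218, 184), (219, 202), (220, 209), (221, 188), (222, 163), (223, 125), (224, 79), (225, 61), (226, 66), (227, 66), (228, 67), (229, 67), (230, 67), (231, 68), (232, 68), (233, 68), (234, 67), (235, 67), (236, 68), (237, 63), (238, 65), (239, 79), (240, 85), (241, 84), (242, 85), (243, 84), (244, 84), (245, 85), (246, 85), (247, 84), (248, 85), (249, 84), (250, 80), (251, 86), (252, 170), (253, 201), (254, 193), (255, 191)]
seated rim/crest/lipfront [[248.6, 230.4], [248.3, 243.8], [256.3, 253.8]] raised rim/heel [[247.6, 226.8], [248.1, 243.7]]
249 [(222, 210), (223, 212), (224, 191), (225, 214), (226, 177), (227, 115), (228, 116), (229, 110), (230, 84), (231, 63), (232, 67), (233, 68), (234, 67), (235, 67), (236, 67), (237, 67), (238, 68), (239, 68), (240, 68), (241, 68), (242, 68), (243, 64), (244, 79), (245, 88), (246, 86), (247, 85), (248, 85), (249, 85), (250, 84), (251, 85), (252, 87), (253, 85), (254, 85), (255, 84), (256, 82), (257, 91), (258, 138), (259, 184), (260, 194), (261, 189)]
```

View pics/c7.png

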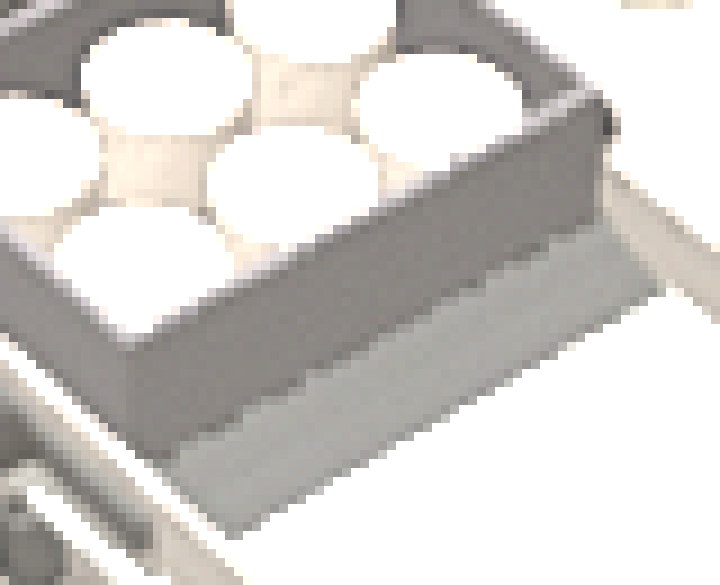

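The visible wall is about 14 px high, against 13.4 px predicted if seated and 16.8 px if raised. It is seated behind the lip, so I'm handing in.

```bash
python3 -c "
from plant import manip
print(manip.job_done())"
```

```text
the job is handed in; nothing more can be done
None
```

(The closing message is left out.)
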